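Clamp a circuit board in the indexed board holder

TASK

Lift the green circuit board by its black heat sink and lower it level onto the two black support bars of the board holder, lengthwise between the jaws and centred on the rail, and let go of it. Then take the red plunger knob on the sliding jaw, pull it up until the pin is out of its hole, slide the jaw one hole towards the board so that both board edges go under the lips, and let the pin drop fully home in that next hole. Finish while still holding the red knob with the pin fully down, so that a colleague can tighten the side clamp; do not drop the board or shift the other things on the bench.

Things in the scene. Friction and masses are not known exactly. Their poses are not given: they have to be found in the camera images.
- heatsink (a point): Centre of the black finned heat sink on the middle of the loose green circuit board: 42 mm along x, 24 mm along y (grip it across these 24 mm), 38 mm high, z up. The point is 21 mm above the board's underside, 19 mm above its upper face. Board about 0.15 kg, balanced on this axis, first lying flat on the bench; it may be loaded either way round.
- board_mid (a point): Centre of the green board's underside, 21 mm below the heat-sink point, same axes. Board 120 mm along x, 80 mm along y, 2 mm thick. Beside the heat sink's 24 mm faces its parts are only 2 mm tall; capacitors (17 mm) and green terminals (11 mm) stand 34 to 48 mm from the centre along x.
- load (a point): Fixed point of the holder where the middle of the board's underside is to be lowered: on the tops of the two black support bars, 70 mm above the bench, on the rail's centre line, midway between the open jaws (free gap between the lips 134.5 mm along x, nothing in the way along y). x runs along the rail towards the sliding jaw with the red knob, z up. The closing jaw pushes the board along the bars (to -x).
- nest (a point): Fixed point like load, same axes, 12.75 mm from it towards -x: where the middle of the board's underside comes to lie (within 2 mm) once the jaw is closed. The groove wall of the stop jaw is at x = -60.5 mm from here, that of the sliding jaw at +86 mm when open and +61 mm one hole further in.
- holder: The board holder, fixed: steel rail with holes on two cross feet (120 mm wide, at x = -108 and +178 mm), ends at x = -130 and +195 mm; origin on the bench under nest, same axes. Jaws 100 mm wide in y. Two support bars (16 mm wide, at y = +/-30 mm, tops 70 mm up) reach from the stop jaw's wall to x = +44.5 mm. A lip overhangs 6 mm from each groove wall, 5.5 to 11.5 mm above the bars' tops.
- knob (a point): Centre of the red plunger knob, an upright cylinder of diameter 26 mm, 24 mm high, 96 mm above the bench with the pin home; holder's axes. It stands on the sliding jaw, 55.5 mm outwards (+x) of its groove wall. Below this point: brass barrel top (diameter 20) at 26 mm, block top (50 mm wide) at 36 mm. The jaw plate, 43 mm towards the board, tops out 14.5 mm below this point.
- plunger (a joint): Height of the red plunger above fully home, m. 0: pin home; upper stop 0.014. A spring pushes it down with 3 N at 0, 5 N at the top. The round-nosed 8 mm pin leaves its 9.4 mm hole at 0.009; let down within 2.5 mm of a hole it centres itself and drops in, elsewhere it rides on the rail's top.
- jaw (a joint): Travel of the sliding jaw from its first hole towards the board (along -x of the holder), m. 0: first hole; 0.025: the next hole, the wanted one; 0.7 mm play either way. 2 N of friction with the pin out; locked with the pin in. The loaded board stops the jaw about 1.5 mm past the next hole.
There are look-alikes about, which are no part of the job. Leave any pink look-alike of the part that bears heatsink alone.

How it is judged:
On the way, in this order (a step that is already met when the one before it is completed fails the run):
1. the board lies level on the support bars between the jaws, lengthwise, and is let go (angle between heatsink's own z axis and vertical below 0.03 rad and z of heatsink in the frame of nest between 0.019 and 0.023 m and y of heatsink in the frame of nest between -0.012 and 0.012 m and x of heatsink in the frame of nest between -0.002 and 0.024 m and angle between the x axis of heatsink and the x axis of nest, either way round below 0.12 rad and contact force between the fingers and board below 0.1 N and value of joint each of jaw, plunger below 0.003 m), for 0.2 s.
2. the pin is pulled up out of its first hole (value of joint plunger above 0.008 m and value of joint jaw between -0.003 and 0.004 m), for 0.05 s.
3. the jaw stands at the next hole with the pin fully home (value of joint jaw between 0.0228 and 0.0272 m and value of joint plunger below 0.0015 m), for 0.2 s.
At the end, for the whole second after the job is handed in: Fingers press or grip the red knob (over 2 N); pin home (1.5 mm) in the next hole (jaw at 25 +/- 2.2 mm); board level (0.03 rad), in line with the rail (0.05 rad), centred across it (12 mm), both edges under the lips (centre within 3 mm of the nest), at rest and not touched by the fingers (all of step 3 and contact force between the fingers and plunger above 2 N and contact force between the fingers and board below 0.1 N and angle between heatsink's own z axis and vertical below 0.03 rad and z of heatsink in the frame of nest between 0.019 and 0.023 m and y of heatsink in the frame of nest between -0.012 and 0.012 m and x of heatsink in the frame of nest between -0.003 and 0.003 m and angle between the x axis of heatsink and the x axis of nest, either way round below 0.05 rad and linear speed of board below 0.02 m/s and velocity of joint jaw below 0.01 m/s); the arm keeps its last pose, push and grip.
It fails at once if the board is dropped (linear speed of board above 0.4 m/s and contact force between the fingers and board below 0.05 N).
It fails at once if another thing on the bench is shifted by more than 30 mm (distance of any of solder_spool, screwdriver, tweezers, side_cutters, small_board, flux_jar, tip_tin from where it was at the start of the episode above 0.03 m).
It also fails if it takes over 45 s, if anything falls off the work surface, if the arm or the gripper's body presses on something with over 40 N, if the wrist force passes 120 N, or if a joint passes its speed limit or range.

ROBOT

A 6-joint arm with a two-finger parallel gripper is mounted at the origin on the work surface. World frame = base frame: x ahead of the robot, y to its left, z up, the work surface at z = 0. Lengths are in m, angles in rad, forces in N, time in s.
With the tool pointing down it reaches from about 0.35 to 0.975 m from the base axis. Payload 4.9 kg.
Tool frame: the origin (TCP) lies between the finger pads; the fingertips stand 19 mm ahead of it and the grasp point (between the pads) is the TCP; z points along the fingers, y is the line along which they close (so a half turn about z gives the same grasp; the last joint's range is limited). The gripper opens to 85 mm and grips with 20 to 120 N. Pads are 22 mm wide; open, the fingers measure 114 mm over their backs; the gripper's body (76 mm by 85 mm) begins 54 mm behind the grasp point. The pads swing forward as they close: fully open they stand 13 mm farther back than shut.
Start: joints at [-1.399, 0.053, 1.613, -0, 1.476, -0.119], TCP at [0.179, -0.599, 0.25] pointing down, gripper open.
Joint ranges: [-3.01, 3.01], [-1.01, 2.22], [0.06, 2.58], [-1.02, 4.17], [0.09, 2.62], [-3.14, 3.14]. Speed limits (rad/s): [2.57, 2.57, 3.14, 3.14, 3.14, 3.14].

INTERFACE

Orientations are given as a 3x3 rotation matrix whose columns are the frame's x, y, z axes.
In Python, from bench import ctrl, move_gripper, planner, imaging gives the robot as it stands. The module is installed in compiled form; this text tells all that it offers. Calls block until the motion is done:
- ctrl.movep(position, orientation): joint-space move of the TCP to a pose.
- ctrl.move_linear(position, v=0.15, rotation=None): straight line of the TCP; rotation=None keeps the orientation; v is the mean speed in m/s.
- ctrl.movej(angles): joint-space move.
- move_gripper(opening): finger opening in m; the grip force is fixed at half the most; returns when the fingers have stopped.
- ctrl.dwell(seconds).
- planner.inverse_kinematics(position, orientation): joint angles nearest the present ones, or None.
- imaging.read_camera(name): name is "scene" or "top" or "wrist"; returns a dict with "pixels" (480x640x3 uint8, red, green, blue), "fov_y" (degrees; the focal length in pixels is half the picture's height over the tangent of half this angle, whatever the lens; pixels are square), "cx", "cy" (the principal point, pixels), "extrinsics" (4x4, takes a point from world to camera coordinates); the wrist camera has in their place "hand_eye" (4x4, takes a point from camera to tool coordinates, whose origin is the TCP and whose axes are the flange's). Camera axes: x right, y up, looking along -z (the intrinsics and any distortion apply to the point x, -y, -z); pixel columns grow to the right and rows downward; lengths in m; the calibration is good to about 2 mm. A picture is of the moment at which its call begins: read the wrist's pose just before it. There is no depth.
A pose or a line that the arm cannot do raises ctrl.IKError and nothing moves.
- ctrl.close_job(): hands the job in; it is judged then, once.
Readings, each from a call of its own:
- ctrl.current_clock(): time.
- ctrl.current_joints(): joint angles.
- ctrl.current_qd(): joint speeds.
- ctrl.current_effort(): joint torques, N m.
- ctrl.current_ee_pos(): TCP position.
- ctrl.current_tcp_rot(): TCP orientation.
- ctrl.current_ft_force(): force on the tool from outside, world axes, zero at the start.
- ctrl.current_torque(): the same for the moment, N m.
- ctrl.current_opening(): finger opening in m.
- ctrl.current_gripper_force(): force on a finger pad.
Only numpy, scipy, OpenCV 4.12 (cv2) and the standard library are available. Lean on these libraries where they do the work, as an engineer would, in place of code of your own. Each camera call takes 0.05 s, during which the arm holds its last target. There are 200 camera calls.

## Working session

There is one attempt and no reset: what is moved stays moved. The work goes in short steps, each a Python script; the robot and the scene stay as the last script left them, time stands still between calls to the robot, and variables do not carry over. Pictures are saved under pics/ and viewed, at most 10 in all, crops included, and the job is handed in when it is done.

```bash
mkdir -p pics
cat > h.py <<'E'
import numpy as np, cv2, pickle
def load(n): return pickle.load(open(f'{n}.pkl','rb'))
def ray(c,u,v):
    # ray of an undistorted pixel in world
    f=c['pixels'].shape[0]/2/np.tan(np.radians(c['fov_y'])/2)
    K=np.array([[f,0,c['cx']],[0,f,c['cy']],[0,0,1]])
    D=c.get('distortion'); p=np.array([[[u,v]]],float)
    q=cv2.undistortPoints(p,K,np.array(D,float) if D is not None else None)[0,0]
    d=np.array([q[0],-q[1],-1.])
    T=c['c2w'] if 'c2w' in c else np.linalg.inv(c['extrinsics'])
    return T[:3,3],T[:3,:3]@d
def onz(c,u,v,z):
    o,d=ray(c,u,v); return o+d*(z-o[2])/d[2]
def proj(c,P):
    f=c['pixels'].shape[0]/2/np.tan(np.radians(c['fov_y'])/2)
    T=np.linalg.inv(c['c2w']) if 'c2w' in c else c['extrinsics']
    p=T[:3,:3]@P+T[:3,3]; return np.array([c['cx']+f*p[0]/-p[2], c['cy']-f*p[1]/-p[2]])
E
python3 - <<'E'
from bench import ctrl,imaging
import pickle,cv2,numpy as np
for n in('scene','top'):
    c=imaging.read_camera(n); pickle.dump(c,open(n+'.pkl','wb'))
    print(n,{k:v for k,v in c.items() if k!='pixels'})
    cv2.imwrite(f'pics/{n}.png',c['pixels'][:,:,::-1])
E
```

```text
scene {'fov_y': 44.23855027426091, 'cx': 327.30261877457986, 'cy': 236.32414460122635, 'extrinsics': array([[-0.37312054,  0.92772748, -0.010138  ,  0.24648769],
       [-0.7990057 , -0.31575796,  0.51174877,  0.32713369],
       [ 0.47156224,  0.1990443 ,  0.85907533, -1.4545805 ],
       [ 0.        ,  0.        ,  0.        ,  1.        ]])}
top {'fov_y': 53.03681011957131, 'cx': 311.48203838422927, 'cy': 233.58152465273855, 'extrinsics': array([[-1.74743891e-02, -9.99845295e-01, -2.00784985e-03,
        -6.48651393e-02],
       [ 9.96176098e-01, -1.75821219e-02,  8.55806694e-02,
        -5.07883633e-01],
       [-8.56027319e-02, -5.04702108e-04,  9.96329221e-01,
        -1.04433585e+00],
       [ 0.00000000e+00,  0.00000000e+00,  0.00000000e+00,
         1.00000000e+00]])}
```

View pics/top.png

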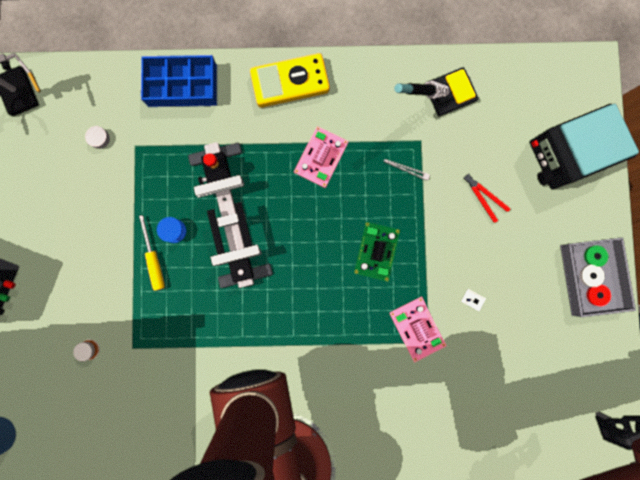

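View pics/scene.png

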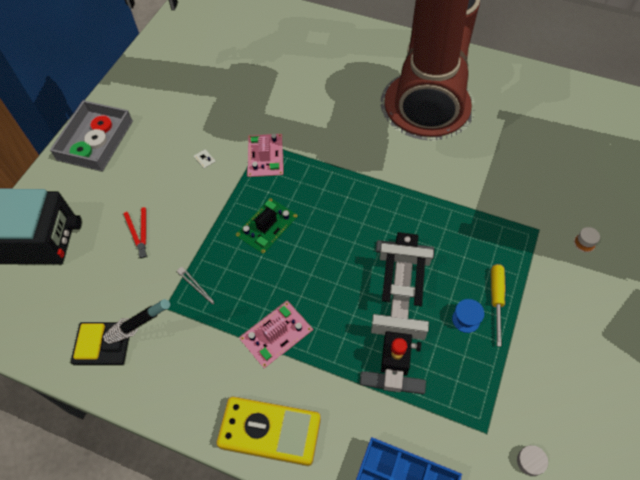

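Top view: the loose green board with its black heat sink is at (378,250). The two pink look-alikes are at (320,156) and (416,328); they are the wrong colour, so I leave them alone. The holder runs from the red knob (210,158) on the sliding jaw to the stop-jaw end at (240,272). In the scene view the board is at (267,222) and the knob at (399,347).

Run:
```python
from h import *
t,s=load('top'),load('scene')
def cen(c,lo,hi,roi,lo2=None):
    hsv=cv2.cvtColor(c['pixels'],cv2.COLOR_RGB2HSV); x0,y0,x1,y1=roi
    m=cv2.inRange(hsv,lo,hi)
    k=np.zeros_like(m); k[y0:y1,x0:x1]=m[y0:y1,x0:x1]; return k
for n,c,roi,kr in(('t',t,(340,205,415,295),(195,145,225,172)),('s',s,(225,190,310,260),(385,335,412,360))):
    k=cen(c,(0,150,100),(8,255,255),kr); M=cv2.moments(k,True); u=M['m10']/M['m00'],M['m01']/M['m00']
    print(n,'knob',u,M['m00'],onz(c,*u,0.103))
    x0,y0,x1,y1=roi; p=c['pixels'][y0:y1,x0:x1].astype(int)
    g=cen(c,(50,120,60),(70,255,255),roi)
    r=cv2.minAreaRect(cv2.findNonZero(g)); print('board',r,[onz(c,*q,0.003).round(4) for q in cv2.boxPoints(r)],onz(c,*r[0],0.003))
    b=((c['pixels'].max(2)<45)).astype(np.uint8); kk=np.zeros_like(b); kk[y0:y1,x0:x1]=b[y0:y1,x0:x1]
    n_,l,st,ce=cv2.connectedComponentsWithStats(kk); i=1+np.argmax(st[1:,4]); print('sink',ce[i],st[i],onz(c,*ce[i],0.03))
a=t['pixels'][200:300,330:430]; b=t['pixels'][130:300,170:300]
A=cv2.resize(a,(400,400),interpolation=2);B=cv2.resize(b,(306,400),interpolation=2)
cv2.imwrite('pics/crop.png',np.hstack([A,B])[:,:,::-1])
for q in((210,158),(240,272)): print(onz(t,*q,0.05))
from bench import imaging; w=imaging.read_camera('wrist'); print({k:v for k,v in w.items() if k!='pixels'})
```

```text
t knob (209.16030534351145, 159.206106870229) 131.0 [0.65831893 0.13578546 0.103     ]
board ((376.5283508300781, 251.37896728515625), (35.38424301147461, 53.36640167236328), 13.172553062438965) [array([ 0.4173, -0.1656,  0.003 ]), array([ 0.5338, -0.196 ,  0.003 ]), array([ 0.5142, -0.2732,  0.003 ]), array([ 0.398 , -0.2422,  0.003 ])] [ 0.46554928 -0.21924392  0.003     ]
sink [378.1952381  250.39047619] [371 241  15  20 210] [ 0.46639958 -0.2193385   0.03      ]
s knob (399.1384615384615, 345.66153846153844) 195.0 [0.65998826 0.13566363 0.103     ]
board ((266.0019836425781, 224.54469299316406), (34.22344970703125, 57.39755630493164), 42.43622589111328) [array([ 0.514 , -0.2742,  0.003 ]), array([ 0.3829, -0.2431,  0.003 ]), array([ 0.4186, -0.1662,  0.003 ]), array([ 0.5451, -0.1998,  0.003 ])] [ 0.46671874 -0.22071934  0.003     ]
sink [265.20054201 219.87804878] [254 207  23  26 369] [ 0.47106512 -0.21761079  0.03      ]
[0.6740962  0.14530253 0.05      ]
[0.42430608 0.08084003 0.05      ]
{'fov_y': 62.70513981610118, 'cx': 313.7937810889982, 'cy': 245.6216608836244, 'hand_eye': array([[-4.16162670e-04,  9.48810789e-01,  3.15844762e-01,
         8.26490522e-02],
       [ 9.99999902e-01,  3.47621595e-04,  2.73347922e-04,
        -9.98212091e-04],
       [ 1.49560997e-04,  3.15844845e-01, -9.48810841e-01,
        -1.23907869e-01],
       [ 0.00000000e+00,  0.00000000e+00,  0.00000000e+00,
         1.00000000e+00]])}
```

View pics/crop.png

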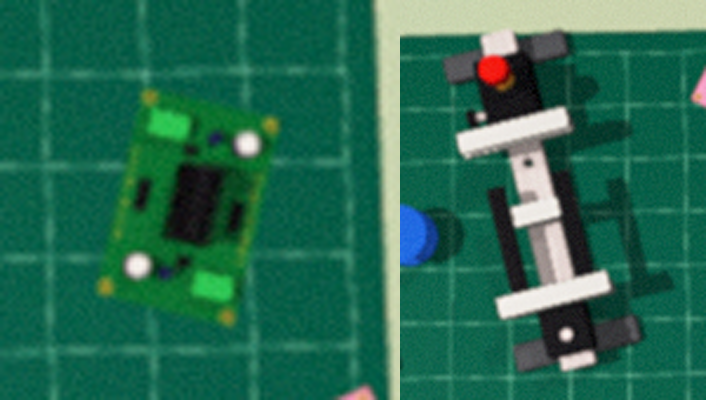

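The crop shows the green board with its black finned sink, long axis along the picture's vertical. Beside it is the holder, with the red knob at the far end. Next I take wrist views of both.

```bash
cat >> h.py <<'E'
def down(yaw):
    c,s=np.cos(yaw),np.sin(yaw); return np.array([[c,s,0],[s,-c,0],[0,0,-1.]])
def wrist(name):
    from bench import ctrl,imaging
    T=np.eye(4); T[:3,3]=ctrl.current_ee_pos(); T[:3,:3]=ctrl.current_tcp_rot()
    c=imaging.read_camera('wrist'); c['c2w']=T@c['hand_eye']
    pickle.dump(c,open(name+'.pkl','wb')); cv2.imwrite(f'pics/{name}.png',c['pixels'][:,:,::-1]); return c
E
python3 - <<'E'
from bench import ctrl,planner
from h import *
print(ctrl.current_tcp_rot().round(3))
y=np.radians(-14.6); h=np.radians(14.5)
q=None
for P,a in(((.466,-.2195,.22),y),((.55,.11,.30),h)):
    for b in(a,a+np.pi): print(planner.inverse_kinematics(np.array(P),down(b)))
def dn(t): pass
R0=ctrl.current_tcp_rot(); a0=np.arctan2(R0[1,0],R0[0,0]); 
pick=lambda a: min((a,a+np.pi,a-np.pi),key=lambda b:abs(b-a0)) 
# choose the variant nearest neutral last joint
best=lambda P,a: min((a,a+np.pi),key=lambda b:abs(planner.inverse_kinematics(np.array(P),down(b))[5]))
a=best((.466,-.2195,.22),y); ctrl.movep(np.array([.466,-.2195,.22]),down(a)); ctrl.dwell(.2); wrist('w1')
b=best((.55,.11,.3),h); ctrl.movep(np.array([.55,.11,.33]),down(b)); ctrl.dwell(.2); wrist('w2')
print(a0,a,b,ctrl.current_clock(),ctrl.current_ft_force())
a=cv2.imread('pics/w1.png');b=cv2.imread('pics/w2.png')
cv2.imwrite('pics/w12.png',np.hstack([cv2.resize(a,(400,300)),cv2.resize(b,(400,300))]))
E
```

```text
[[ 0.958  0.287 -0.   ]
 [ 0.287 -0.958  0.002]
 [ 0.    -0.002 -1.   ]]
[-5.84754556e-01 -1.93577395e-01  1.89771717e+00 -4.44089210e-16
  1.43745288e+00  1.24085984e+00]
[-5.84754556e-01 -1.93577395e-01  1.89771717e+00 -4.44089210e-16
  1.43745288e+00 -1.90073281e+00]
[ 6.47173882e-02 -1.24979551e-01  1.70377274e+00 -4.44089210e-16
  1.56279947e+00  1.38244097e+00]
[ 6.47173882e-02 -1.24979551e-01  1.70377274e+00 -4.44089210e-16
  1.56279947e+00 -1.75915168e+00]
0.2907620687212529 -0.25481807079117214 0.2530727415391778 3.7333 [0.41274843 0.26339746 0.79032407]
```

View pics/w12.png

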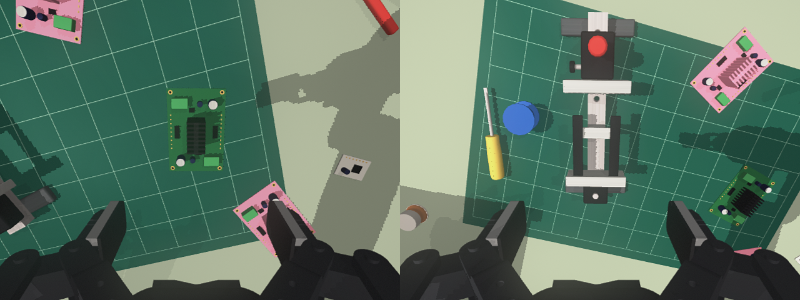

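The left half (w1) shows the board at full-resolution pixel (313,207). The right half (w2) shows the knob at (315,74), the sliding-jaw plate at (315,139) and the stop-jaw plate at (313,294).

Run:
```python
from h import *
a,b,t,s=load('w1'),load('w2'),load('top'),load('scene')
H=cv2.cvtColor(a['pixels'],cv2.COLOR_RGB2HSV)
m=cv2.inRange(H,(50,130,40),(72,255,255)); k=np.zeros_like(m); k[130:290,250:375]=m[130:290,250:375]
r=cv2.minAreaRect(cv2.findNonZero(cv2.morphologyEx(k,cv2.MORPH_OPEN,np.ones((5,5)))))
q=np.array([onz(a,*p,0.002) for p in cv2.boxPoints(r)]); print(r,q.round(4),q.mean(0)); e=[np.linalg.norm(q[1]-q[0]),np.linalg.norm(q[2]-q[1])]
d=q[1]-q[0] if e[0]>e[1] else q[2]-q[1]; print(e,np.degrees(np.arctan2(d[1],d[0])))
m=(a['pixels'].max(2)<50).astype(np.uint8); k=np.zeros_like(m);k[165:265,290:340]=m[165:265,290:340]
n,l,st,ce=cv2.connectedComponentsWithStats(k);i=1+np.argmax(st[1:,4]);print('sink',st[i],ce[i],onz(a,*ce[i],.035))
H=cv2.cvtColor(b['pixels'],cv2.COLOR_RGB2HSV)
m=cv2.inRange(H,(0,130,100),(10,255,255)); k=np.zeros_like(m);k[45:105,280:350]=m[45:105,280:350]; M=cv2.moments(k,True);u=M['m10']/M['m00'],M['m01']/M['m00']
print('knob w2',u,onz(b,*u,.105))
o1,d1=ray(b,*u); o2,d2=ray(s,399.14,345.66); o3,d3=ray(t,209.16,159.2)
A=np.zeros((3,3));v=np.zeros(3)
for o,d in((o1,d1),(o2,d2),(o3,d3)):
    d=d/np.linalg.norm(d);P=np.eye(3)-np.outer(d,d);A+=P;v+=P@o
print('knob tri',np.linalg.solve(A,v))
w=((b['pixels'].min(2)>190)&(H[:,:,1]<35)).astype(np.uint8)*255
C=[]
for y0,y1 in((115,158),(275,312)):
    k=np.zeros_like(w);k[y0:y1,245:380]=w[y0:y1,245:380]; 
    k=cv2.morphologyEx(k,cv2.MORPH_OPEN,np.ones((5,31))); r=cv2.minAreaRect(cv2.findNonZero(k)); q=np.array([onz(b,*p,.0815) for p in cv2.boxPoints(r)])
    print('jaw',r,q.round(4),q.mean(0)); C.append(q.mean(0))
d=C[0]-C[1];print(np.linalg.norm(d),np.degrees(np.arctan2(d[1],d[0])),(C[0]+C[1])/2)
cv2.imwrite('pics/w2c.png',cv2.resize(b['pixels'][0:340,220:410],None,fx=1.7,fy=1.7)[:,:,::-1])
```

```text
((313.4999694824219, 206.99996948242188), (92.99998474121094, 131.99996948242188), 0.0) [[ 0.4203 -0.1612  0.002 ]
 [ 0.535  -0.1959  0.002 ]
 [ 0.5152 -0.2715  0.002 ]
 [ 0.3983 -0.2454  0.002 ]] [ 0.46719463 -0.21849512  0.002     ]
[np.float64(0.1198151349882026), np.float64(0.0781767983852396)] -16.83627320930624
sink [ 299  188   30   60 1435] [313.76864111 216.4445993 ] [ 0.47000129 -0.21949448  0.035     ]
knob w2 (315.9220779220779, 73.50413223140495) [0.66058683 0.13671792 0.105     ]
knob tri [0.65969857 0.13618986 0.10145584]
jaw ((314.9999694824219, 138.49998474121094), (107.99998474121094, 18.999996185302734), 0.0) [[0.5891 0.1703 0.0815]
 [0.6055 0.1738 0.0815]
 [0.6298 0.079  0.0815]
 [0.6138 0.0741 0.0815]] [0.60957393 0.12430105 0.0815    ]
jaw ((312.5083312988281, 290.50860595703125), (95.08802795410156, 14.625016212463379), 0.9710219502449036) [[0.4423 0.1351 0.0815]
 [0.4586 0.1384 0.0815]
 [0.4811 0.0433 0.0815]
 [0.4651 0.0388 0.0815]] [0.46177189 0.08889247 0.0815    ]
0.15198424702608684 13.47230688286453 [0.53567291 0.10659676 0.0815    ]
```

View pics/w2c.png

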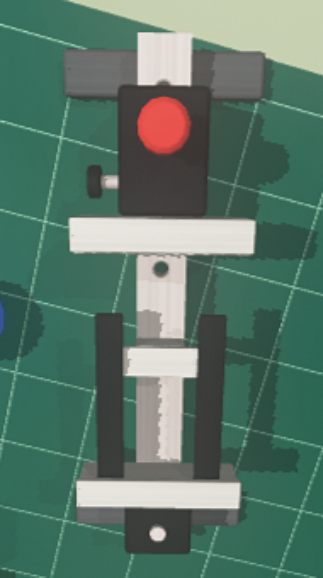

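Run:
```python
from bench import ctrl,move_gripper
from h import *
R=down(np.radians(-14.7)); P=np.array([.4667,-.219,0])
move_gripper(.06)
ctrl.movep(P+[0,0,.11],R)
ctrl.move_linear(P+[0,0,.027],v=.1)
f0=ctrl.current_ft_force()
move_gripper(0.0)
print(ctrl.current_opening(),ctrl.current_gripper_force(),ctrl.current_ee_pos(),ctrl.current_ft_force()-f0)
ctrl.move_linear(P+[0,0,.16],v=.15); ctrl.dwell(.2)
print(ctrl.current_opening(),ctrl.current_gripper_force(),ctrl.current_ft_force()-f0,ctrl.current_clock())
wrist('w3')
```

```text
0.023010445944790237 59.43026125431061 [ 0.46730371 -0.21942979  0.02788068] [0.79413797 0.58596234 3.14610642]
0.023298823746208848 58.84493172168732 [ 0.03412317 -0.61128055 -1.61506458] 8.2417
```

View pics/w3.png

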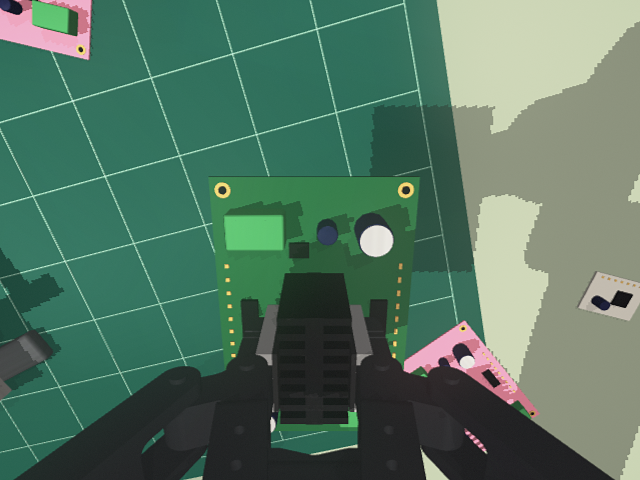

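The picture shows the board gripped squarely by its sink, with the far edge at row 177, columns 210–420. Next I place it.

Run:
```python
from bench import ctrl,move_gripper
from h import *
c=load('w3'); T=c['c2w']@np.linalg.inv(c['hand_eye']); z=T[2,3]-.026
e=[np.linalg.inv(T)@np.r_[onz(c,u,177,z),1] for u in(210,420)]; dx=(e[0][0]+e[1][0])/2-.06; dy=(e[0][1]+e[1][1])/2
print(e,dx,dy)
if abs(dx)>.006 or abs(dy)>.006: dx=dy=0
R=down(np.radians(13.7)); L=np.array([.5355,.1062,0])-R@[dx,dy,0]
ctrl.move_linear(np.r_[ctrl.current_ee_pos()[:2],.21],v=.2)
ctrl.movep(L+[0,0,.21],R)
ctrl.move_linear(L+[0,0,.106],v=.12); ctrl.dwell(.3)
f0=ctrl.current_ft_force(); z=.106
while z>.0955:
    z-=.001; ctrl.move_linear(L+[0,0,z],v=.02); f=ctrl.current_ft_force()-f0
    if f[2]>1.5: break
print(z,f,ctrl.current_ee_pos(),ctrl.current_clock())
wrist('w4')
```

```text
[array([ 0.05945993, -0.04092664,  0.02590107,  1.        ]), array([0.05944159, 0.03861987, 0.02584091, 1.        ])] -0.0005492396389688015 -0.0011533859953658243
0.09699999999999999 [-4.61584535 -1.30068509  7.89616692] [0.53636298 0.10520085 0.09789626] 13.5167
```

View pics/w4.png

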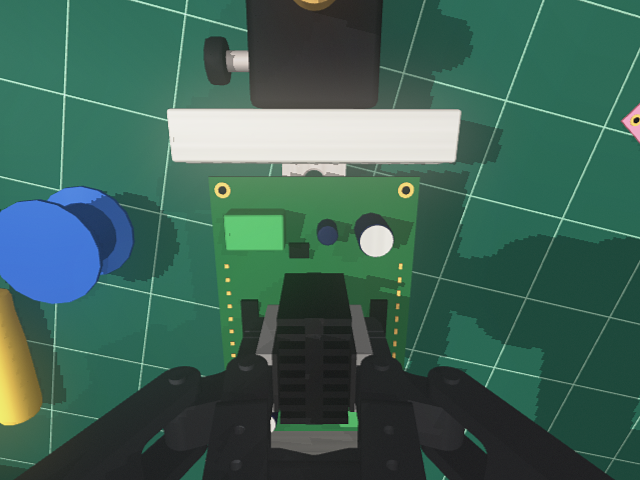

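The board lies between the jaws, its edge (row 177) parallel to the lip edge (row 162). Contact came at the nominal height, so I check the gap, let go and look.

Run:
```python
from bench import ctrl,move_gripper
from h import *
c=load('w4'); u=c['c2w'][:3,:3]
p,q=onz(c,315,162,.0815),onz(c,315,177,.072); print('gap',np.linalg.norm((p-q)[:2]))
for r in(.162,):
    l,rr=onz(c,170,109,.0815),onz(c,461,109,.0815); b1,b2=onz(c,210,177,.072),onz(c,420,177,.072)
    ax=np.array([np.cos(np.radians(13.7)),np.sin(np.radians(13.7)),0]);ay=np.array([-ax[1],ax[0],0])
    print('jaw y centre - board y centre',ay@((l+rr)/2-(b1+b2)/2), 'jaw yaw',np.degrees(np.arctan2((l-rr)[1],(l-rr)[0]))-90,'board yaw',np.degrees(np.arctan2((b1-b2)[1],(b1-b2)[0]))-90)
P=ctrl.current_ee_pos()
ctrl.move_linear(P+[0,0,.0007],v=.02); ctrl.dwell(.2); print(ctrl.current_ft_force())
move_gripper(.05); ctrl.dwell(.1)
ctrl.move_linear(P+[0,0,.11],v=.15)
ctrl.dwell(.3)
w=wrist('w5'); print(ctrl.current_clock(),ctrl.current_ee_pos())
```

```text
gap 0.006666884787855675
jaw y centre - board y centre -0.0001265346168665265 jaw yaw 13.67868024838414 board yaw 13.679826034475653
[-0.88857782  0.14429436 -1.8889517 ]
15.7167 [0.53609182 0.10521553 0.20720753]
```

View pics/w5.png

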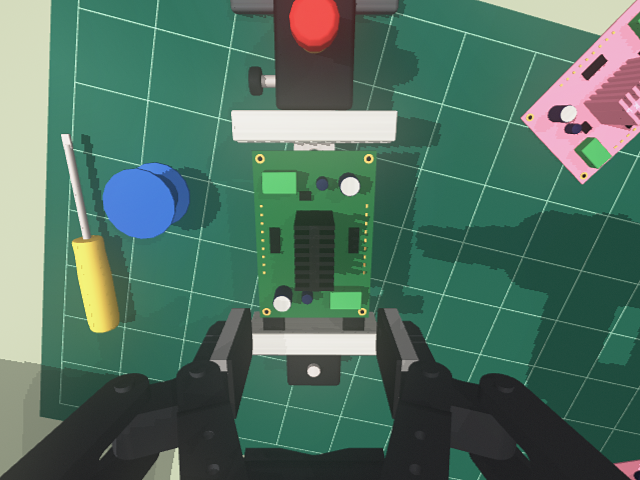

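The board sits level on the bars, clear of both lips: corners from (259,157) to (362,312). The knob is at (314,22). Next I grip the knob and pull it.

Run:
```python
from bench import ctrl,move_gripper
from h import *
R=down(np.radians(13.7)); K=np.array([.6597,.1362,0])
ctrl.movep(K+[0,0,.18],R)
ctrl.move_linear(K+[0,0,.097],v=.1); ctrl.dwell(.2)
f0=ctrl.current_ft_force(); move_gripper(0.0); ctrl.dwell(.2)
P=ctrl.current_ee_pos(); f1=ctrl.current_ft_force()
print('grip',ctrl.current_opening(),ctrl.current_gripper_force(),P,f1-f0,ctrl.current_clock())
C=K+[0,0,.097]
for dz in(.004,.008,.0115):
    ctrl.move_linear(C+[0,0,dz],v=.03); ctrl.dwell(.15)
    print(dz,ctrl.current_ee_pos()-P,ctrl.current_ft_force()-f0)
print(ctrl.current_clock(),ctrl.current_opening())
wrist('w6')
```

```text
grip 0.024439404009778478 59.545868039131165 [0.66021751 0.13562241 0.09777007] [-0.23346466 -5.59704629  4.93402811] 18.0333
0.004 [-0.00088173 -0.00015203  0.00139975] [ 2.35896355 -4.4269094  -3.82767321]
0.008 [-0.0011232  -0.00023686  0.00515867] [ 2.69776243 -5.26017171 -4.38703432]
0.0115 [-0.00151619 -0.00032526  0.00817461] [ 2.25178384 -5.68630505 -4.77365   ]
19.3167 0.024166433380973004
```

Run:
```python
from bench import ctrl,move_gripper
from h import *
C=np.array([.6597,.1362,.097]); P=np.array([.66021751,.13562241,.09777])
ax=np.array([np.cos(np.radians(13.7)),np.sin(np.radians(13.7)),0])
for dz in(.013,.0145):
    ctrl.move_linear(C+[0,0,dz],v=.03); ctrl.dwell(.2); print(dz,ctrl.current_ee_pos()-P,ctrl.current_ft_force())
for s in(.004,.010):
    ctrl.move_linear(C+[0,0,.0145]-s*ax,v=.03); ctrl.dwell(.15); e=ctrl.current_ee_pos()-P
    print(s,'moved',-e@ax,e[2],ctrl.current_ft_force())
print(ctrl.current_clock())
```

```text
0.013 [-0.00156072 -0.00036327  0.0095908 ] [ 2.53490267 -6.04690771 -4.74052553]
0.0145 [-0.00165852 -0.00036472  0.01094204] [ 2.1113878  -5.41384475 -4.47254679]
0.004 moved 0.005719221317201384 0.010976154946253994 [ 2.37425339 -5.47098268 -4.86730041]
0.01 moved 0.011794633768980893 0.010992074631831203 [ 1.68253599 -6.23772205 -5.95815908]
21.2
```

Run:
```python
from bench import ctrl,move_gripper
from h import *
C=np.array([.6597,.1362,.097]); P=np.array([.66021751,.13562241,.09777])
ax=np.array([np.cos(np.radians(13.7)),np.sin(np.radians(13.7)),0])
for s,dz in((.018,.0145),(.0233,.0145),(.0233,.010),(.0233,.006),(.0233,.003),(.0233,.0),(.0233,-.001)):
    ctrl.move_linear(C+[0,0,dz]-s*ax,v=.03); ctrl.dwell(.2); e=ctrl.current_ee_pos()-P
    print(s,dz,'moved',-e@ax,e[2],ctrl.current_ft_force())
print(ctrl.current_clock(),ctrl.current_opening())
wrist('w7')
```

```text
0.018 0.0145 moved 0.01944024115069921 0.011225600354926535 [ 3.24237942 -4.65502221 -5.6968525 ]
0.0233 0.0145 moved 0.024587506736052697 0.011343854172682105 [ 3.30124413 -5.09685031 -4.82764354]
0.0233 0.01 moved 0.02465469078394484 0.006933404372838986 [ 1.86872836 -5.26335702 -4.06537339]
0.0233 0.006 moved 0.024679077056768528 0.003059685966377901 [ 2.36847003 -6.35445714 -3.60660306]
0.0233 0.003 moved 0.024684338753377236 0.0001287348578397629 [ 1.91084357 -4.84882372 -4.63032065]
0.0233 0.0 moved 0.023966864295757406 -6.530425321533972e-05 [-3.0922803  -5.30749413  6.13097837]
0.0233 -0.001 moved 0.02384968814028033 -8.077015781077224e-05 [-4.70817793 -5.79701099 10.57595582]
24.675 0.024533067197474723
```

View pics/w7.png

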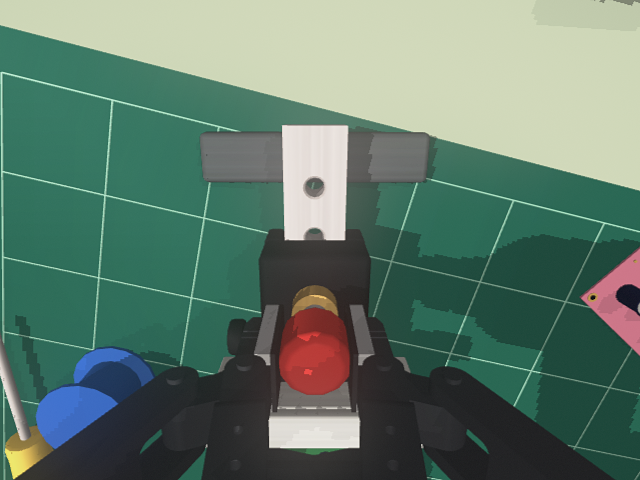

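The pin dropped to its starting height (within 0.1 mm) and stopped hard. The jaw has moved about 24 mm, and the rail hole it left shows at (314,235). One last check of the board with the scene camera.

Run:
```python
from bench import ctrl,imaging
from h import *
o=[]
for n,(x0,y0,x1,y1) in(('scene',(330,200,460,400)),('top',(170,130,290,300))):
    c=imaging.read_camera(n); pickle.dump(c,open(n+'2.pkl','wb')); o.append(cv2.resize(c['pixels'][y0:y1,x0:x1],(390,580),interpolation=2))
cv2.imwrite('pics/fin.png',np.hstack(o)[:,:,::-1]); print(ctrl.current_gripper_force(),ctrl.current_clock())
```

```text
60.937591195106506 24.825
```

View pics/fin.png

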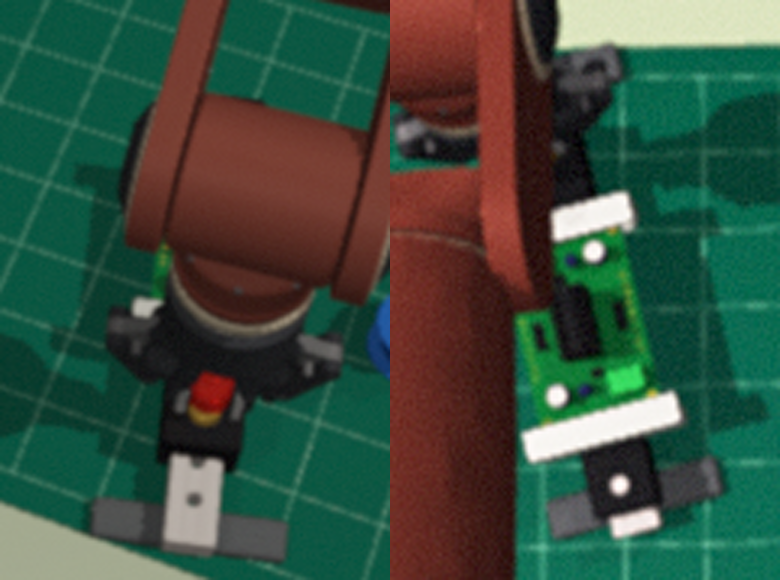

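Both board edges are under the lips and in line with the rail, and the knob is held with its pin down. I hand the job in.

```bash
python3 -c "
from bench import ctrl
print(ctrl.close_job(), ctrl.current_clock())"
```

```text
the job is handed in; nothing more can be done
the job is handed in; nothing more can be done
```

The job is handed in at about 25 s on the robot's clock: my checks showed the board level with both edges under the lips, the jaw at the next hole with the pin fully home, and the red knob still held; no verdict came back.

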